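Release the Forstner bit's quick-change chuck

ROBOT

A 7-joint arm with a two-finger parallel gripper is mounted at the origin on the work surface. World frame = base frame: x ahead of the robot, y to its left, z up, the work surface at z = 0. Lengths are in mm, angles in rad, forces in N, time in s.
With the tool pointing down it reaches from about 425 to 825 mm from the base axis. Payload 3.6 kg.
Tool frame: the origin (TCP) lies midway between the tips of the shut fingers; the grasp point (between the pads) lies 19 mm behind it; z points along the fingers, y is the direction in which the jaws open and shut (so a half turn about z gives the same grasp; the last joint's range is limited). The gripper opens to 93 mm and grips with 3 to 60 N. Pads are 15 mm wide; open, the fingers measure 128 mm over their backs; the gripper's body (75 mm by 188 mm) begins 65 mm behind the grasp point.
Start: joints at [-1.161, 0.615, -0.013, 1.423, 0.008, 1.103, -0.04], TCP at [274.35, 589.23, 190.84] pointing down, gripper open.
Joint ranges: [-3.12, 3.12], [-0.3, 2.06], [-1.34, 1.32], [0.26, 2.42], [-1.36, 4.5], [0.01, 1.98], [-2.84, 2.84]. Speed limits (rad/s): [2.79, 2.79, 3.14, 3.14, 3.14, 3.14, 3.14].

INTERFACE

Orientations are given as a unit quaternion [x, y, z, w].
In Python, from plant import manip gives the robot as it stands. The module is installed in compiled form; this text tells all that it offers.
- The arm moves only by the shell command python3 -m handwheel 'ROWS' [OPENING] [FORCE]. ROWS is JSON, a list of rows, each a list of 2 entries, a list of its own where there are three numbers: the shift along the tool's x, y, z in m, then the turn, a rotation vector about the tool's x, y, z in rad. In form: [[[dx, dy, dz], [wx, wy, wz]], ...]. A call has 1 to 12 rows; each row shifts and turns the pose as measured when the row begins, along the tool's axes as they then stand; what a row does not reach is not made up. A row lasts 1/10 s, in which the tool goes at most 50 mm and 8.59 degrees, less where a joint would pass 70% of its speed; a pose out of reach is approached as far as the arm can. A call is refused whole if a number of a shift passes 0.05 or a number of a turn 0.15, either way. A call with a gripper value outside its range is refused whole. OPENING is the finger opening in m, from 0 to 0.093, set as the call begins (- or left out, the last holds). The fingers move at their own pace and stop on an object; FORCE is the grip in N (left out, the last holds). Time passes only in rows, so rows that do not move let the fingers close. It gives the time, the measured TCP pose, the force and the opening at its end, in the units of the state.
- manip.read_state(): the state, without advancing time (a new reading comes with each control period).
- manip.get_image(name): name is "scene" or "side" or "wrist"; returns a dict with "color" (384x512x3 uint8, red, green, blue), "z_map" (384x512 float32, mm along the optical axis (not along the pixel's ray), 0 where there is no reading), "fx", "fy", "cx", "cy" (pixels), "T" (4x4, takes a point from camera to world coordinates). Camera axes: x right, y down, z forward; pixel columns grow to the right and rows downward; lengths in mm; the calibration is good to about 2 mm. A picture is of the moment at which its call begins.
- manip.finish_job(): hands the job in, once; it reports no verdict.
The state is a dict: "t": time; "joint_positions": joint angles; "qd": joint speeds; "effort": joint torques, N m; "position": TCP position; "eef_rot": TCP orientation; "ft_force": force on the tool from outside, world axes, zero at the start; "wrist_torque": the same for the moment, N m; "width": finger opening in mm.
Only numpy, scipy, OpenCV 4.12 (cv2) and the standard library are available. Lean on these libraries where they do the work, as an engineer would, in place of code of your own. Each camera call takes 0.05 s, during which the arm holds its last target. There are 200 camera calls.

TASK

Open the upright chuck that holds the wide, flat-headed Forstner bit, so that the bit can be changed: pull its spring collar straight up, turn it about 60 degrees clockwise seen from above, let it settle on the ledge so that it stays raised, and let go. Leave the other chuck, the one with the slim drill bit, locked as it is.

Things in the scene. Friction and masses are not known exactly. Their poses are not given: they have to be found in the camera images.
- forstner_collar (a point): Centre of the round upright steel sleeve to grip (44 mm diameter, any yaw) on the chuck with the Forstner bit; on the chuck's axis, 84 mm above the bench when down; rises with the collar. Sleeve: 24 mm below to 16 mm above it; a 62 mm flange below that, so keep tips under 23 mm below it. The bit's 33 mm wide disc head stands above, tip 36 mm over the point. Grey 100 mm square foot, fixed. z up.
- forstner_lift (a joint): Height of that collar above its locked place, m: 0 down, 0.018 fully up (stop). A spring presses it down: 6 N at 0, 12 N fully up. Two lugs under its flange sit in gaps of a 12 mm crown: it turns only when raised over 0.011; raise it 0.015. Turned past 0.7 rad it rests on the crown (the ledge) at 0.011 and stays; let go earlier, it springs back down or hangs on the edge.
- forstner_turn (a joint): Turn of that collar, rad, growing clockwise seen from above: 0 to 0.08 at the start (locked, 0.15 of play when down); hard stop at 1.31. Turn it to about 1.05. Turns easily once raised.
- twist_collar (a point): The same point on the other chuck, alike in all but its bit: a slim drill bit, 8 mm in diameter, pointed, tip 36 mm above this point. It is locked (down) and must stay so: never raised.
Things that resemble listed ones, but are neither listed nor needed, are in the scene too. Leave any blue or yellow look-alike of the part that bears forstner_collar alone.

How it is judged:
By the outcome, as a careful person would: the job done as asked, in the order asked, and still so for the second after the job is handed in, with the robot touching nothing.
It also fails if it takes over 32 s, if anything falls off the work surface, if the arm or the gripper's body presses on something with over 40 N, if the wrist force passes 120 N, or if a joint passes its speed limit or range.

## Working session

There is one attempt and no reset: what is moved stays moved. The work goes in short steps, Python scripts to look and compute and a shell command to move; the robot and the scene stay as the last step left them, time stands still between calls to the robot, and variables do not carry over. Pictures are saved under pics/ and viewed, about 8 in all and at most 12, crops included, and the job is handed in when it is done.

```bash
mkdir -p pics; python3 - <<'E'
from plant import manip
import cv2,numpy as np
s=manip.read_state();print(s)
ims=[manip.get_image(n) for n in("scene","side")]
np.savez("im0.npz",**{f"{n}_{k}":np.array(v) for n,i in zip(("scene","side"),ims) for k,v in i.items()})
for i in ims: print(np.round(i["T"],3).tolist(),i["fx"])
cv2.imwrite("pics/a.png",cv2.resize(np.hstack([i["color"][...,::-1] for i in ims])[:,:],None,fx=.78,fy=.78))
E
```

```text
{'t': 0.0, 'joint_positions': array([-1.16151642,  0.61593284, -0.0126493 ,  1.42487326,  0.00810458,
        1.10334788, -0.04041247]), 'qd': array([-0.00171716,  0.00097166, -0.00052345,  0.00109122,  0.0005425 ,
       -0.00050872,  0.00052373]), 'effort': array([ 8.52203539e-05, -4.58932972e+01,  2.08988925e-01, -1.65749341e+01,
       -6.11394737e-02,  2.05021229e-02,  2.25005779e-04]), 'position': array([273.99879725, 588.50256974, 189.68078785]), 'eef_rot': array([ 2.16129345e-01,  9.76363933e-01, -1.22810559e-03, -2.61727981e-04]), 'ft_force': array([ 0.4353721 ,  0.74579321, -0.71722207]), 'wrist_torque': array([ 0.01163696,  0.01632165, -0.03108525]), 'width': 93.05601977371589}
[[-0.031, 0.677, -0.735, 1283.407], [0.999, 0.018, -0.026, 9.9], [-0.005, -0.736, -0.677, 760.554], [0.0, 0.0, 0.0, 1.0]] 377.0067670139101
[[0.763, -0.339, 0.551, 147.266], [-0.646, -0.372, 0.666, -487.343], [-0.021, -0.864, -0.503, 428.78], [0.0, 0.0, 0.0, 1.0]] 360.96370873513354
```

View pics/a.png

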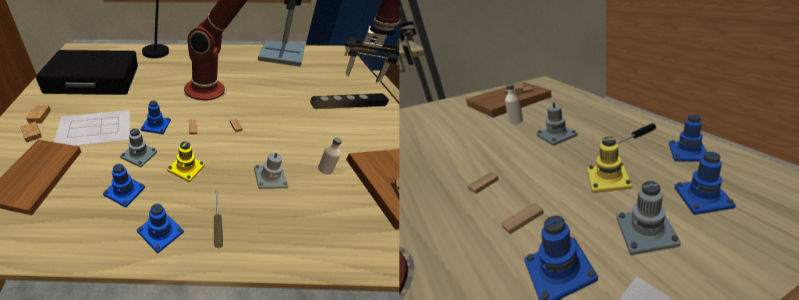

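The picture shows two grey chucks: scene (138,147) and (270,170), and side (650,215) and (555,122). I'll crop them to tell the bits apart.

```bash
python3 - <<'E'
import cv2,numpy as np
d=np.load("im0.npz");a=d["scene_color"][...,::-1];b=d["side_color"][...,::-1]
def c(im,u,v,h=50): 
    u=int(u/.78);v=int(v/.78); u=min(u,511-h);return cv2.resize(im[v-h:v+h,u-h:u+h],(400,300) if 0 else (300,300),interpolation=cv2.INTER_CUBIC)
o=np.vstack([np.hstack([c(a,138,147),c(a,270,170)]),np.hstack([c(b,650-400,215),c(b,555-400,122)])])
cv2.imwrite("pics/b.png",o)
# depth clouds of grey chucks: print top region via z_map
for n in("scene","side"):
    K=[float(d[f"{n}_{k}"]) for k in("fx","fy","cx","cy")];T=d[n+"_T"];z=d[n+"_z_map"]
    v,u=np.mgrid[:384,:512];P=np.stack([(u-K[2])/K[0]*z,(v-K[3])/K[1]*z,z],-1)@T[:3,:3].T+T[:3,3]
    for cu,cv in ([(138,147),(270,170)] if n=="scene" else [(250,215),(155,122)]):
        cu=int(cu/.78);cv=int(cv/.78);q=P[cv-45:cv+45,cu-40:cu+40].reshape(-1,3);zz=z[cv-45:cv+45,cu-40:cu+40].ravel()
        q=q[zz>0]
        for lo,hi in((62,98),(102,112),(112,130)):
            m=q[(q[:,2]>lo)&(q[:,2]<hi)]; print(n,cu,cv,lo,len(m),m.min(0).round(),m.max(0).round(),np.median(m,0).round()) if len(m) else print(n,lo,0)
E
```

```text
scene 176 188 62 420 [ 305. -275.   62.] [ 685. -177.   98.] [ 504. -235.   81.]
scene 176 188 102 47 [ 484. -269.  102.] [ 680. -223.  112.] [ 666. -244.  108.]
scene 176 188 112 200 [ 470. -270.  112.] [ 680. -222.  120.] [ 653. -248.  116.]
scene 346 217 62 197 [567. 213.  62.] [614. 258.  98.] [604. 232.  82.]
scene 346 217 102 14 [572. 229. 102.] [609. 246. 112.] [589. 237. 104.]
scene 346 217 112 8 [586. 234. 113.] [591. 239. 119.] [587. 236. 115.]
side 320 275 62 620 [ 459. -263.   62.] [ 498. -221.   98.] [ 466. -253.   82.]
side 320 275 102 87 [ 466. -256.  105.] [ 491. -231.  112.] [ 470. -250.  109.]
side 320 275 112 292 [ 466. -256.  112.] [ 499. -223.  120.] [ 481. -241.  115.]
side 198 156 62 262 [561. 212.  62.] [665. 607.  98.] [574. 220.  82.]
side 198 156 102 12 [581. 231. 103.] [588. 235. 112.] [583. 233. 108.]
side 198 156 112 6 [580. 233. 112.] [587. 238. 116.] [585. 235. 114.]
```

View pics/b.png

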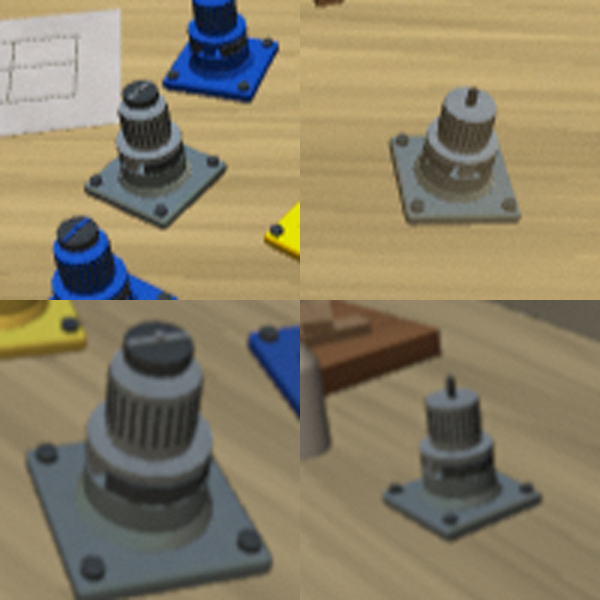

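The Forstner chuck is at scene (176,188), side (320,275), with the disc centred near (482,-240). The twist chuck is at about (587,235). Next I need the neighbours' positions, to choose the jaw yaw.

```bash
cat > h.py <<'E'
import cv2,numpy as np
def cloud(i):
    z=i["z_map"];v,u=np.mgrid[:384,:512]
    P=np.stack([(u-i["cx"])/i["fx"]*z,(v-i["cy"])/i["fy"]*z,z],-1)@i["T"][:3,:3].T+i["T"][:3,3]
    return P,z>0
E
python3 - <<'E'
import cv2,numpy as np
from h import cloud
d=np.load("im0.npz")
for n in("scene","side"):
    i={k:d[f"{n}_{k}"] for k in("fx","fy","cx","cy","z_map","T","color")};P,ok=cloud(i)
    hsv=cv2.cvtColor(i["color"],cv2.COLOR_RGB2HSV)
    for c,lo,hi in(("blue",(105,120,50),(128,255,255)),("yel",(24,150,100),(34,255,255))):
        m=cv2.inRange(hsv,lo,hi);_,l,st,_=cv2.connectedComponentsWithStats(m)
        for k in range(1,len(st)):
            if st[k,4]<150: continue
            q=P[(l==k)&ok];t=q[(q[:,2]>65)&(q[:,2]<110)]
            if len(t)>20: print(n,c,st[k].tolist(),t.min(0).round(),t.max(0).round(),q[:,2].max().round())
    o=ok&(P[...,2]>45)&(P[...,0]>250)&(P[...,0]<750)&(P[...,1]>-450)&(P[...,1]<480)
    # heights map clusters
    g=np.zeros((50,93),np.uint8)
    q=P[o];g[((q[:,0]-250)/10).astype(int),((q[:,1]+450)/10).astype(int)]=1
    _,l,st,ce=cv2.connectedComponentsWithStats(g)
    for k in range(1,len(st)):
        if st[k,4]>4:
            x,y,w,h,a=st[k];mm=q[l[((q[:,0]-250)/10).astype(int),((q[:,1]+450)/10).astype(int)]==k]
            print(n,"x",mm[:,0].min().round(),mm[:,0].max().round(),"y",mm[:,1].min().round(),mm[:,1].max().round(),"zmax",mm[:,2].max().round())
E
```

```text
scene blue [181, 134, 38, 38, 710] [ 288. -219.   65.] [ 327. -177.  110.] 111.0
scene blue [132, 215, 54, 50, 1227] [ 647. -276.   65.] [ 685. -233.  110.] 114.0
scene blue [176, 262, 59, 62, 1587] [ 797. -139.   65.] [833. -94. 110.] 120.0
scene x 281.0 336.0 y -228.0 -168.0 zmax 119.0
scene x 462.0 517.0 y -269.0 -207.0 zmax 119.0
scene x 530.0 581.0 y -86.0 -26.0 zmax 120.0
scene x 519.0 568.0 y 414.0 462.0 zmax 142.0
scene x 561.0 618.0 y 207.0 268.0 zmax 119.0
scene x 634.0 693.0 y -285.0 -224.0 zmax 120.0
side blue [346, 154, 85, 120, 3975] [ 637. -279.   65.] [827. -98. 110.] 115.0
side blue [161, 287, 93, 97, 4578] [ 278. -223.   65.] [ 321. -182.  110.] 114.0
side x 270.0 332.0 y -232.0 -174.0 zmax 120.0
side x 451.0 513.0 y -271.0 -210.0 zmax 120.0
side x 516.0 578.0 y -90.0 -29.0 zmax 118.0
side x 512.0 559.0 y 410.0 447.0 zmax 139.0
side x 554.0 614.0 y 204.0 261.0 zmax 116.0
side x 628.0 688.0 y -287.0 -225.0 zmax 119.0
```

```bash
python3 -m handwheel '[[[-0.035,-0.027,0],[0,0,0]],[[-0.035,-0.027,0],[0,0,0]],[[-0.035,-0.027,0],[0,0,0]],[[-0.035,-0.027,0],[0,0,0]],[[-0.035,-0.027,0],[0,0,0]],[[-0.035,-0.027,0],[0,0,0]],[[-0.035,-0.027,0],[0,0,0]],[[-0.035,-0.027,0],[0,0,0]],[[-0.035,-0.027,0],[0,0,0]],[[-0.035,-0.027,0],[0,0,0]],[[0,0,0],[0,0,0]]]' 0.093
```

```text
t: 1.2
position: [481.7, 180.5, 183.4]
eef_rot: [0.214, 0.977, -0.005, -0.003]
ft_force: [-0.8, 0.4, -0.5]
width: 93.2
```

```bash
python3 -m handwheel '[[[-0.018,-0.038,-0.001],[0,0,0]],[[-0.018,-0.038,-0.001],[0,0,0]],[[-0.018,-0.038,-0.001],[0,0,0]],[[-0.018,-0.038,-0.001],[0,0,0]],[[-0.018,-0.038,-0.001],[0,0,0]],[[-0.018,-0.038,-0.001],[0,0,0]],[[-0.018,-0.038,-0.001],[0,0,0]],[[-0.018,-0.038,-0.001],[0,0,0]],[[-0.018,-0.038,-0.001],[0,0,0]],[[-0.018,-0.038,-0.001],[0,0,0]],[[0,0,0],[0,0,0]]]'; python3 -m handwheel '[[[0,0,0],[0,0,0.15]],[[0,0,0],[0,0,0.15]],[[0,0,0],[0,0,0.15]],[[0,0,0],[0,0,0.15]],[[0,0,0],[0,0,0.15]],[[0,0,0],[0,0,0.15]],[[0,0,0],[0,0,0.15]],[[0,0,0],[0,0,0]]]'; python3 - <<'E'
from plant import manip
import cv2,numpy as np
from h import cloud
from scipy.spatial.transform import Rotation as R
i=manip.get_image("wrist");s=manip.read_state();print(s["joint_positions"].round(2),s["position"].round(1),s["eef_rot"].round(4))
M=R.from_quat(s["eef_rot"]).as_matrix();print(M.round(3))
P,ok=cloud(i);q=P[ok&(np.hypot(P[...,0]-483,P[...,1]+240)<50)]
for lo,hi in((54,61),(94,101),(108,122)):
    t=q[(q[:,2]>lo)&(q[:,2]<hi)]
    if len(t): print(lo,len(t),t.min(0).round(1),t.max(0).round(1),cv2.minEnclosingCircle(t[:,:2].astype(np.float32)))
cv2.imwrite("pics/c.png",i["color"][...,::-1])
E
```

```text
t: 2.3
position: [487.5, -247.1, 191.9]
eef_rot: [0.209, 0.978, -0.003, -0.007]
ft_force: [-0.6, -0.5, 0.3]
width: 92.9
t: 3.1
position: [487.7, -236.5, 187.8]
eef_rot: [0.668, 0.744, -0.005, -0.01]
ft_force: [0.6, 0.3, 0.2]
width: 93.0
[ 0.15  0.48  0.39  1.73 -0.21  0.99  0.73] [ 487.7 -236.3  187.7] [ 0.6667  0.7453 -0.0044 -0.0102]
[[-0.111  0.994 -0.021]
 [ 0.994  0.111  0.007]
 [ 0.009 -0.02  -1.   ]]
54 918 [ 452.8 -261.4   54.3] [ 514.2 -209.6   61. ] ((483.3223571777344, -240.29873657226562), 30.94853973388672)
94 680 [ 461.5 -261.4   94. ] [ 505.7 -218.1  101. ] ((483.6456298828125, -239.69473266601562), 22.372026443481445)
108 1187 [ 466.9 -256.4  108. ] [ 499.2 -223.9  120.3] ((483.40826416015625, -240.1382293701172), 16.52144432067871)
```

View pics/c.png

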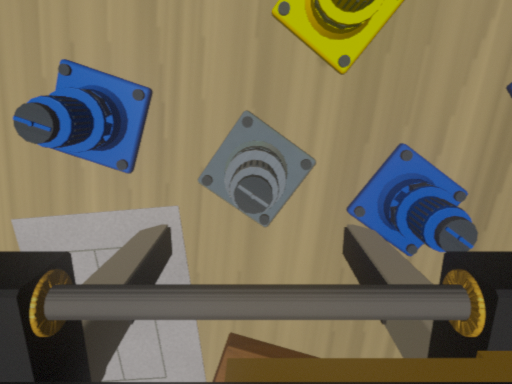

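The Forstner chuck stands alone under the gripper at pixel (255,185), with its slotted disc visible; the centre measures (483.4,-240.0). I'll correct the tilt and offset, then start down.

```bash
python3 -m handwheel '[[[-0.003,-0.005,0],[-0.02,-0.009,0]],[[0,0,0.02],[0,0,0]],[[0,0,0.02],[0,0,0]],[[0,0,0],[0,0,0]]]'; python3 - <<'E'
from plant import manip
from scipy.spatial.transform import Rotation as R
import numpy as np
s=manip.read_state();M=R.from_quat(s["eef_rot"]).as_matrix();print(M.round(3))
p=s["position"];print(p.round(1),(M.T@(np.array([483.4,-240,67])-p)).round(1))
E
```

```text
t: 3.55
position: [484.2, -236.8, 146.9]
eef_rot: [0.66, 0.751, 0.001, 0.0]
ft_force: [-0.8, -0.9, 0.6]
width: 93.2
[[-0.128  0.992  0.002]
 [ 0.992  0.128  0.002]
 [ 0.001  0.002 -1.   ]]
[ 484.2 -236.8  146.9] [-3.2 -1.4 79.9]
```

```bash
python3 -m handwheel '[[[-0.003,-0.001,0.01],[0,0,0]],[[0,0,0.02],[0,0,0]],[[0,0,0.02],[0,0,0]],[[0,0,0.015],[0,0,0]],[[0,0,0],[0,0,0]],[[0,0,0],[0,0,0]]]'; python3 - <<'E'
from plant import manip
from scipy.spatial.transform import Rotation as R
import numpy as np
s=manip.read_state();M=R.from_quat(s["eef_rot"]).as_matrix();print(M.round(3))
p=s["position"];print(p.round(1),(M.T@(np.array([483.4,-240,67])-p)).round(1))
E
```

```text
t: 4.15
position: [487.0, -241.2, 82.1]
eef_rot: [0.657, 0.754, 0.003, 0.003]
ft_force: [1.2, -0.1, -0.4]
width: 93.2
[[-0.136  0.991  0.009]
 [ 0.991  0.136 -0.   ]
 [-0.001  0.008 -1.   ]]
[ 487.  -241.2   82.1] [ 1.7 -3.5 15.1]
```

```bash
python3 -m handwheel '[[[0.0015,-0.0035,0.008],[0.008,0,0]],[[0,0,0.007],[0,0,0]],[[0,0,0],[0,0,0]]]'; python3 - <<'E'
from plant import manip
from scipy.spatial.transform import Rotation as R
import numpy as np
s=manip.read_state();M=R.from_quat(s["eef_rot"]).as_matrix();print(M.round(3))
p=s["position"];print(p.round(1),(M.T@(np.array([483.4,-240,67])-p)).round(1))
E
```

```text
t: 4.45
position: [484.7, -240.9, 68.1]
eef_rot: [0.657, 0.754, 0.0, 0.003]
ft_force: [0.1, 0.0, 0.2]
width: 92.8
[[-0.137  0.99   0.004]
 [ 0.99   0.138 -0.003]
 [-0.004  0.003 -1.   ]]
[ 484.7 -240.9   68.1] [ 1.1 -1.1  1.1]
```

```bash
python3 -m handwheel '[[[0.001,-0.001,0.001],[0,0,0]],[[0,0,0],[0,0,0]],[[0,0,0],[0,0,0]],[[0,0,0],[0,0,0]],[[0,0,0],[0,0,0]],[[0,0,0],[0,0,0]],[[0,0,0],[0,0,0]],[[0,0,0],[0,0,0]]]' 0.03 45; python3 - <<'E'
from plant import manip
s=manip.read_state();print(s["position"].round(1),s["ft_force"].round(1),s["wrist_torque"].round(2),s["width"])
E
```

```text
t: 5.25
position: [483.5, -240.4, 68.0]
eef_rot: [0.657, 0.754, 0.0, 0.003]
ft_force: [0.8, -0.1, -0.5]
width: 42.2
[ 483.5 -240.4   68. ] [ 0.8 -0.1 -0.5] [ 0.03 -0.11  0.03] 42.20259270366439
```

```bash
python3 -m handwheel '[[[0,0,-0.005],[0,0,0]],[[0,0,-0.005],[0,0,0]],[[0,0,-0.005],[0,0,0]],[[0,0,0],[0,0,0]]]'; python3 - <<'E'
from plant import manip
s=manip.read_state();print(s["position"].round(1),s["ft_force"].round(1),s["wrist_torque"].round(2),s["width"])
E
```

```text
t: 5.65
position: [483.5, -240.4, 81.2]
eef_rot: [0.657, 0.754, -0.001, 0.003]
ft_force: [1.2, -1.8, -10.0]
width: 42.4
[ 483.5 -240.4   81.2] [  1.2  -1.8 -10. ] [-0.41 -0.54 -0.06] 42.37621106634543
```

```bash
python3 -m handwheel '[[[0,0,-0.002],[0,0,0]],[[0,0,0],[0,0,0.08]],[[0,0,0],[0,0,0.1]],[[0,0,0],[0,0,0.1]],[[0,0,0],[0,0,0]]]'; python3 - <<'E'
from plant import manip
from scipy.spatial.transform import Rotation as R
s=manip.read_state();print(s["position"].round(1),s["ft_force"].round(1),s["wrist_torque"].round(2),s["width"],s["joint_positions"].round(2));print(R.from_quat(s["eef_rot"]).as_matrix().round(3))
E
```

```text
t: 6.15
position: [483.2, -240.5, 81.7]
eef_rot: [0.759, 0.651, -0.001, 0.003]
ft_force: [1.9, -1.7, -9.4]
width: 41.9
[ 483.2 -240.5   81.7] [ 1.9 -1.7 -9.4] [-0.58 -0.49 -0.  ] 41.892527385424906 [ 0.15  0.61  0.41  1.88 -0.35  0.71  0.61]
[[ 0.151  0.989  0.002]
 [ 0.989 -0.151 -0.005]
 [-0.005  0.003 -1.   ]]
```

```bash
python3 -m handwheel '[[[0,0,-0.001],[0,0,0.1]],[[0,0,-0.001],[0,0,0.1]],[[0,0,-0.0005],[0,0,0.1]],[[0,0,-0.0005],[0,0,0.1]],[[0,0,0],[0,0,0]]]'; python3 - <<'E'
from plant import manip
from scipy.spatial.transform import Rotation as R
s=manip.read_state();print(s["position"].round(1),s["ft_force"].round(1),s["wrist_torque"].round(2),s["width"],s["joint_positions"].round(2));print(R.from_quat(s["eef_rot"]).as_matrix().round(3))
E
```

```text
t: 6.65
position: [482.7, -240.3, 83.5]
eef_rot: [0.874, 0.487, -0.001, 0.003]
ft_force: [3.0, -1.9, -10.0]
width: 42.1
[ 482.7 -240.3   83.5] [  3.   -1.9 -10. ] [-0.69 -0.46 -0.07] 42.12039999998374 [ 0.08  0.63  0.53  1.88 -0.45  0.74  0.3 ]
[[ 0.526  0.85   0.001]
 [ 0.85  -0.526 -0.006]
 [-0.004  0.004 -1.   ]]
```

```bash
python3 -m handwheel '[[[0,0,0],[0,0,0.1]],[[0,0,0],[0,0,0.1]],[[0,0,0],[0,0,0.1]],[[0,0,0],[0,0,0.04]],[[0,0,0],[0,0,0]]]'; python3 - <<'E'
from plant import manip
from scipy.spatial.transform import Rotation as R
s=manip.read_state();print(s["position"].round(1),s["ft_force"].round(1),s["wrist_torque"].round(2),s["width"],s["joint_positions"].round(2));print(R.from_quat(s["eef_rot"]).as_matrix().round(3))
i=manip.get_image("side");import cv2;cv2.imwrite("pics/d.png",cv2.resize(i["color"][200:350,245:395,::-1],(450,450),interpolation=2))
E
```

```text
t: 7.15
position: [482.4, -240.1, 82.6]
eef_rot: [0.942, 0.335, -0.001, 0.002]
ft_force: [1.5, -2.7, -10.9]
width: 42.0
[ 482.4 -240.1   82.6] [  1.5  -2.7 -10.9] [-0.72 -0.37 -0.02] 42.028796426217845 [ 0.02  0.65  0.62  1.89 -0.53  0.77  0.05]
[[ 0.776  0.631 -0.   ]
 [ 0.631 -0.776 -0.005]
 [-0.003  0.004 -1.   ]]
```

View pics/d.png

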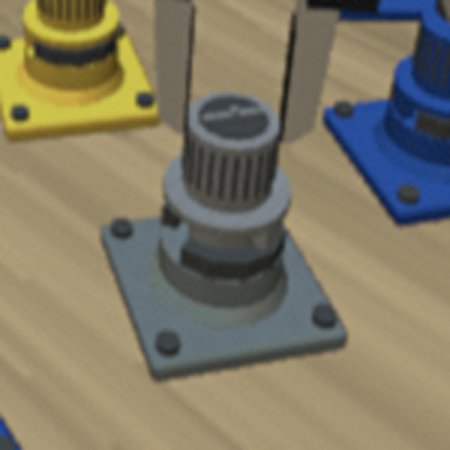

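The collar is visibly raised, with its flange clear of the crown, and turned about 1.03 rad. Next I lower it onto the ledge.

```bash
python3 -m handwheel '[[[0,0,0.001],[0,0,0]],[[0,0,0.001],[0,0,0]],[[0,0,0.001],[0,0,0]],[[0,0,0],[0,0,0]]]'; python3 - <<'E'
from plant import manip
s=manip.read_state();print(s["position"].round(1),s["ft_force"].round(1),s["wrist_torque"].round(2))
E
```

```text
t: 7.6
position: [482.4, -240.1, 79.5]
eef_rot: [0.941, 0.337, -0.001, 0.002]
ft_force: [1.7, -2.1, -9.6]
width: 42.2
[ 482.4 -240.1   79.5] [ 1.7 -2.1 -9.6] [-0.6  -0.26 -0.06]
```

```bash
python3 -m handwheel '[[[0,0,0.001],[0,0,0]],[[0,0,0.001],[0,0,0]],[[0,0,0],[0,0,0]]]'; python3 - <<'E'
from plant import manip
s=manip.read_state();print(s["position"].round(1),s["ft_force"].round(1),s["wrist_torque"].round(2))
E
```

```text
t: 7.9
position: [482.4, -240.1, 79.2]
eef_rot: [0.941, 0.338, 0.0, 0.002]
ft_force: [1.9, -1.8, -9.7]
width: 42.3
[ 482.4 -240.1   79.2] [ 1.9 -1.8 -9.7] [-0.55 -0.26  0.  ]
```

```bash
python3 -m handwheel '[[[0,0,0.002],[0,0,0]],[[0,0,0.001],[0,0,0]]]'; python3 - <<'E'
from plant import manip
s=manip.read_state();print(s["position"].round(1),s["ft_force"].round(1),s["wrist_torque"].round(2))
E
```

```text
t: 8.1
position: [482.6, -240.0, 79.0]
eef_rot: [0.941, 0.338, 0.001, 0.001]
ft_force: [-2.1, -0.0, 0.8]
width: 42.4
[ 482.6 -240.    79. ] [-2.1 -0.   0.8] [-0.13  0.31  0.01]
```

Lift is 11.0 mm and the vertical force has dropped to about 0, so the collar is resting on the ledge. I release it slowly.

```bash
python3 -m handwheel '[[[0,0,0],[0,0,0]],[[0,0,0],[0,0,0]],[[0,0,0],[0,0,0]],[[0,0,0],[0,0,0]],[[0,0,0],[0,0,0]],[[0,0,0],[0,0,0]],[[0,0,0],[0,0,0]]]' 0.093 20;python3 -m handwheel '[[[0,0,0],[0,0,0]],[[0,0,-0.005],[0,0,0]],[[0,0,-0.01],[0,0,0]],[[0,0,-0.02],[0,0,0]],[[0,0,-0.02],[0,0,0]],[[0,0,-0.03],[0,0,0]],[[0,0,-0.03],[0,0,0]],[[0,0,-0.02],[0,0,0]],[[0,0,0],[0,0,0]]]'; python3 - <<'E'
from plant import manip
from h import cloud
import numpy as np,cv2
i=manip.get_image("side");P,ok=cloud(i)
d=np.load("im0.npz");j={k:d["side_"+k] for k in("fx","fy","cx","cy","z_map","T")};P0,ok0=cloud(j)
for Q,o in((P0,ok0),(P,ok)):
    for c in((483.4,-240),(585,234)):
        r=np.hypot(Q[...,0]-c[0],Q[...,1]-c[1]);m=o&(r>23.5)&(r<30)&(Q[...,2]>50);n=o&(r<21)&(r>17)&(Q[...,2]>95)
        print(c,"flange z",np.percentile(Q[m][:,2],[50,80,95]).round(1),"sleeve top",np.percentile(Q[n][:,2],[50,90]).round(1))
cr=lambda im:cv2.resize(im[200:350,245:395],(390,390),interpolation=2)
cv2.imwrite("pics/e.png",np.hstack([cr(d["side_color"]),cr(i["color"])])[...,::-1])
s=manip.read_state();print(s["t"],s["ft_force"].round(1))
E
```

```text
t: 8.8
position: [483.8, -239.1, 80.1]
eef_rot: [0.941, 0.338, 0.003, 0.001]
ft_force: [-0.2, -0.0, -0.4]
width: 91.4
t: 9.7
position: [482.4, -240.2, 224.5]
eef_rot: [0.941, 0.337, 0.003, 0.001]
ft_force: [-0.5, -0.0, 0.1]
width: 93.0
(483.4, -240) flange z [58.9 59.5 79.9] sleeve top [ 99.  111.2]
(585, 234) flange z [57.  58.6 59.8] sleeve top [98.  98.8]
(483.4, -240) flange z [374.2 390.  404.6] sleeve top [391.1 408.6]
(585, 234) flange z [57.6 58.8 72.2] sleeve top [98.  98.9]
9.75 [-0.8  0.5  0.3]
```

View pics/e.png

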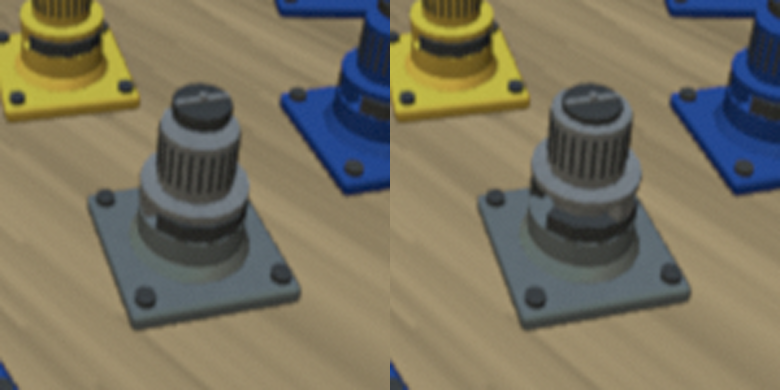

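Side by side, the collar (left before, right now) stays raised after release, with the flange well above the crown. I take a last numeric check and hand in.

```bash
python3 - <<'E'
from plant import manip
from h import cloud
import numpy as np
P,ok=cloud(manip.get_image("side"));r=np.hypot(P[...,0]-483.4,P[...,1]+240);z=P[...,2]
print(np.percentile(z[ok&(r>23.5)&(r<30)&(z>50)&(z<140)],[50,80]),np.percentile(z[ok&(r>17)&(r<21)&(z>95)&(z<140)],[50,90]))
print(manip.finish_job())
E
```

```text
[69.46990618 70.4054073 ] [109.85163415 110.8627937 ]
the job is handed in; nothing more can be done
None
```

The Forstner chuck is open. I gripped its collar, raised it about 15 mm and turned it about 1.03 rad (59°) clockwise. I then lowered it onto the ledge, let go, and backed the arm off upward. The job was handed in at about 10 s.

- **Forstner collar:** after release, the depth readings put its flange at 69.5 mm (58.9 before) and its sleeve top at 109.9 mm (99.0 before). That is a lift of about 11 mm, which matches the ledge, and the picture shows it staying up.
- **Turn angle:** this comes from the gripper's own rotation, not from a direct look at the collar. The wrist torque stayed near zero and nothing suggested slip.
- **Lowering:** the wrist still read about 10 N at 11.2 mm. One more small move down brought it to about 0 N at 11.0 mm, so I took the collar as resting on the ledge before opening the gripper.
- **Twist chuck:** I did not touch it. Its sleeve top read 98.0 mm both before and after. Its flange median was 57.0 mm, then 57.6 mm. One upper percentile rose from 59.8 to 72.2 mm, which I put down to stray depth pixels, but I did not look into it.

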